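# Zero the microtome's section counter

### The arm

A 7-joint arm with a two-finger parallel gripper is mounted at the origin on the work surface. World frame = base frame: x ahead of the robot, y to its left, z up, the work surface at z = 0. Lengths are in m, angles in rad, forces in N, time in s.
With the tool pointing down it reaches from about 0.4 to 0.925 m from the base axis. Payload 4.1 kg.
Tool frame: the origin (TCP) lies between the finger pads; the fingertips stand 14 mm ahead of it and the grasp point (between the pads) lies 5 mm behind it; z points along the fingers, y is the direction in which the jaws open and shut (so a half turn about z gives the same grasp; the last joint's range is limited). The gripper opens to 85 mm and grips with 20 to 120 N. Pads are 22 mm wide; open, the fingers measure 114 mm over their backs; the gripper's body (76 mm by 85 mm) begins 54 mm behind the grasp point. The pads swing forward as they close: fully open they stand 13 mm farther back than shut.
Start: joints at [1.117, 0.398, 0.045, 1.537, -0.019, 1.207, -0.051], TCP at [0.226, -0.61, 0.245] pointing down, gripper open.
Joint ranges: [-2.82, 2.82], [-0.49, 2.23], [-1.37, 1.46], [0, 2.46], [-1.36, 4.5], [0.23, 2], [-2.94, 2.94]. Speed limits (rad/s): [2.57, 2.57, 3.14, 3.14, 3.14, 3.14, 3.14].

### API

Orientations are given as a unit quaternion [w, x, y, z].
In Python, from cell import manip gives the robot as it stands.
- The arm moves only by the tool carry_out, never from a script. Its argument "steps" is a list that holds one entry, the list of rows, each a list of 7 numbers: the shift along the tool's x, y, z in mm, then the turn, a rotation vector about the tool's x, y, z in rad, then the opening, from 0 (shut) to 1 (fully open). In form: [[[dx, dy, dz, wx, wy, wz, gripper], ...]]. A call has 1 to 12 rows; each row is the pose to reach, as a shift and turn from the pose commanded when the call began, along the tool's axes at that moment; what a row does not reach only later rows make up. A row lasts 1/8 s, in which the tool goes at most 62.5 mm and 10.7 degrees, less where a joint would pass 70% of its speed; a pose out of reach is approached as far as the arm can. A call with a gripper value outside its range is refused whole. The fingers move at their own pace and stop on an object; "squeeze" is the grip in N (left out, the last holds). Time passes only in rows, so rows that repeat a pose let the fingers close. It gives the time, the measured TCP pose, the force and the opening at its end, in the units of the state.
- manip.state(): the state, without advancing time (a new reading comes with each control period).
- manip.get_image(name): name is "scene" or "top" or "wrist"; returns a dict with "pixels" (420x560x3 uint8, blue, green, red), "mtx" (3x3 intrinsics, pixels), "extrinsics" (4x4, takes a point from camera to world coordinates); the wrist camera has in their place "T_tool_cam" (4x4, takes a point from camera to tool coordinates, whose origin is the TCP and whose axes are the flange's). Camera axes: x right, y down, z forward; pixel columns grow to the right and rows downward; lengths in m; the calibration is good to about 2 mm. A picture is of the moment at which its call begins: read the wrist's pose just before it. There is no depth.
- manip.close_job(): hands the job in, once; it reports no verdict.
Trained networks look in the newest picture that a camera, given by its name, has taken for a name from the list of things; names that differ only in an ending like _2 or _b are one class to them, and where a whole thing is asked for, a point or a joint stands for the part that bears it (a point fixed in the world has none). Each returns a list of dicts, best first, with "score" (0 to 1); they miss things now and then, are a little off and sometimes report something else, mostly with a low value. They report only what shows in the picture. A call takes as long as a camera call.
- manip.recognise(camera, name): "position" ([x, y, z] in m, in the coordinates of the camera as it stood for that picture, good to about 4 mm: the middle of the surface that is visible of it).
- manip.landmark_of(camera, name): "position" ([x, y, z] in m, in the coordinates of the camera as it stood for that picture, good to about 4 mm: a listed point, or the origin of a listed thing).
The state is a dict: "t": time; "joints": joint angles; "qvel": joint speeds; "joint_efforts": joint torques, N m; "position": TCP position; "orientation": TCP orientation; "force": force on the tool from outside, world axes, zero at the start; "wrist_torque": the same for the moment, N m; "width": opening from 0.0 (shut) to 1.0 (fully open).
Only numpy, scipy, OpenCV 4.12 (cv2) and the standard library are available. Lean on these libraries where they do the work, as an engineer would, in place of code of your own. Each camera call takes 0.05 s, during which the arm holds its last target. There are 200 camera calls.

### The job

A new tissue block is coming, so clear the section counter: slide the clear guard fully aside by its blue rib, turn the black reset knob counter-clockwise (seen from above) all the way back to its zero stop, where its red pointer meets the long red mark, then slide the guard fully closed over the knob again. Let go of everything at the end, and do not disturb the slide box, the jar or the brush lying around the console.

Things in the scene. Friction and masses are not known exactly. Their poses are not given: they have to be found in the camera images.
- console: Section-counter console, a low white box fixed to the bench: 150 mm (x) by 290 mm (y), flat deck 35 mm above the bench. Origin: centre of the underside; x points away from the robot at yaw 0, y along its length, z up. Knob axis at x = 0, y = +70 mm, on a black dial plate (45 mm radius) with white ticks from zero to 4.2 rad; zero is the long red tick on the dial's -x side.
- counter_knob (a joint): Reset knob on a vertical axis, value in rad: 0 at its zero stop (a hard stop), grows clockwise seen from above, up to 4.2 at the other stop. It stays where it is left; turning takes about 0.05 Nm. At 0 its grip bar lies along the console's x axis with its red pointer end towards -x; at value q the red end points q clockwise from there.
- knob_grip (a point): On the knob's axis inside its black grip bar, 66.5 mm above the bench, 10 mm below the bar's top. The bar is 52 mm long, 14 mm wide and 32 mm tall (from 44.5 to 76.5 mm above the bench), on a grey disc of 28 mm radius whose top is 44.5 mm above the bench. Turns with the knob: x lies along the bar, red end at -x; y across its width.
- guard (a joint): Sliding guard over the knob, value in m: 0 closed (over the knob), grows as it slides along the console's -y direction, to 0.14 at the end stop, fully aside. Slides with about 1.5 N of friction and stays where it is left; it cannot be lifted off.
- guard_rib (a point): In the blue rib on the guard, mid length and width, 118 mm above the bench, 10 mm below the rib's top. Rib: 50 mm (console's x) by 14 mm (y), 30 mm tall, standing on the guard's top, 98 mm above the bench. The guard is a clear box with blue edges, 100 x 100 x 60 mm, centred under the rib, open below; closed, it covers the knob, rib over the knob's axis. Axes parallel to the console's.
- slide_box: Green microscope-slide box, 85 x 60 x 36 mm, loose bystander. Origin: centre of the underside.
- jar: Amber jar with white cap, 52 mm diameter, 65 mm tall, loose bystander. Origin: centre of the underside.
- brush: Section brush about 170 mm long lying on the bench on the robot's side of the console, loose bystander.

How it is judged:
On the way, in this order (a step that is already met when the one before it is completed fails the run):
1. the guard is slid fully aside (value of joint guard above 0.128 m), for 0.2 s.
2. the knob is turned back to its zero stop (value of joint counter_knob below 0.07 rad), for 0.2 s.
At the end, for the whole second after the job is handed in: The knob stands at its zero stop (within 0.07 rad), the guard is fully closed over it (within 8 mm) and at rest, and everything is let go (value of joint counter_knob below 0.07 rad and value of joint guard below 0.008 m and not (velocity of joint guard above 0.01 m/s) and velocity of joint guard above -0.01 m/s); the robot touches nothing.
It fails at once if the slide box is pushed more than 30 mm or tipped (distance of slide_box from where it was at the start of the episode above 0.03 m or angle between slide_box's own z axis and vertical above 0.5 rad).
It fails at once if the jar is pushed more than 30 mm or tipped (distance of jar from where it was at the start of the episode above 0.03 m or angle between jar's own z axis and vertical above 0.5 rad).
It fails at once if the brush is pushed more than 40 mm (distance of brush from where it was at the start of the episode above 0.04 m).
It also fails if it takes over 72 s, if anything falls off the work surface, if the arm or the gripper's body presses on something with over 40 N, if the wrist force passes 120 N, or if a joint passes its speed limit or range.

## Working session

There is one attempt and no reset: what is moved stays moved. The work goes in short steps, Python scripts to look and compute and a tool call to move; the robot and the scene stay as the last step left them, time stands still between calls to the robot, and variables do not carry over. Pictures are saved under pics/ and viewed, about 8 in all and at most 12, crops included, and the job is handed in when it is done.

Besides the shell and the picture viewer there is one more tool, called after "Emit:" as a command line: name --argument value ..., lists and objects as JSON in quotes. carry_out: Moves the arm, as the interface text tells. Its arguments: {"type":"object","properties":{"steps":{"type":"array"},"squeeze":{"type":"number"}},"required":["steps"]}

```bash
mkdir -p pics; cat > h.py <<'E'
from cell import manip
import numpy as np, cv2
from scipy.spatial.transform import Rotation as R
def world(cam,im,p):
    if cam=='wrist':
        s=manip.state();q=s['orientation'];r=R.from_quat([q[1],q[2],q[3],q[0]]).as_matrix()
        T=np.eye(4);T[:3,:3]=r;T[:3,3]=s['position'];E=T@im['T_tool_cam']
    else:E=im['extrinsics']
    return (E@np.r_[p,1])[:3]
E
python3 - <<'E'
from h import *
s=manip.state();print({k:np.round(v,3) for k,v in s.items()})
for c in('top','scene'):
    im=manip.get_image(c);cv2.imwrite(f'pics/{c}0.png',im['pixels'])
    for n in('console','knob_grip','guard_rib','slide_box','jar','brush'):
        for d in manip.landmark_of(c,n)[:2]:print(c,n,round(d['score'],2),np.round(world(c,im,d['position']),3))
E
```

```text
{'t': np.float64(0.0), 'joints': array([ 1.117,  0.399,  0.045,  1.538, -0.019,  1.207, -0.051]), 'qvel': array([ 0.   ,  0.002, -0.   ,  0.   ,  0.   ,  0.001,  0.002]), 'joint_efforts': array([-1.0000e-03, -4.7512e+01,  1.3650e+00, -2.5422e+01,  1.2000e-02,
        1.0000e-02,  0.0000e+00]), 'position': array([ 0.226, -0.609,  0.244]), 'orientation': array([-0.001,  0.984,  0.177, -0.   ]), 'force': array([0.074, 0.26 , 0.406]), 'wrist_torque': array([ 0.017, -0.012, -0.004]), 'width': np.float64(0.998)}
top console 0.87 [ 0.525  0.08  -0.002]
top guard_rib 0.62 [0.54  0.145 0.118]
top slide_box 0.86 [ 0.534  0.32  -0.005]
top jar 0.57 [0.682 0.01  0.001]
top brush 0.66 [0.542 0.145 0.115]
top brush 0.63 [ 0.398  0.124 -0.002]
scene console 0.91 [ 0.527  0.077 -0.003]
scene console 0.35 [ 0.394  0.123 -0.   ]
scene knob_grip 0.42 [0.537 0.146 0.116]
scene guard_rib 0.84 [0.539 0.143 0.114]
scene slide_box 0.91 [ 0.532  0.323 -0.001]
scene jar 0.72 [ 0.683  0.004 -0.002]
scene brush 0.84 [ 0.395  0.119 -0.   ]
```

View pics/top0.png

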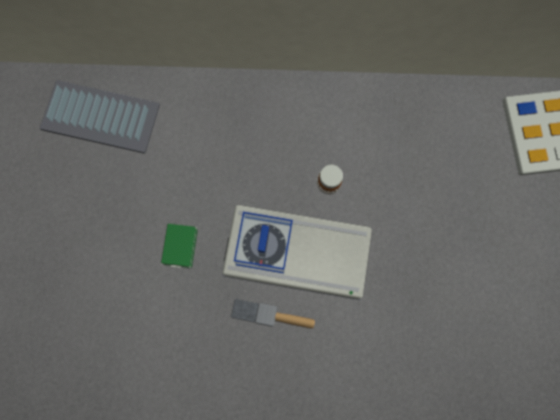

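View pics/scene0.png

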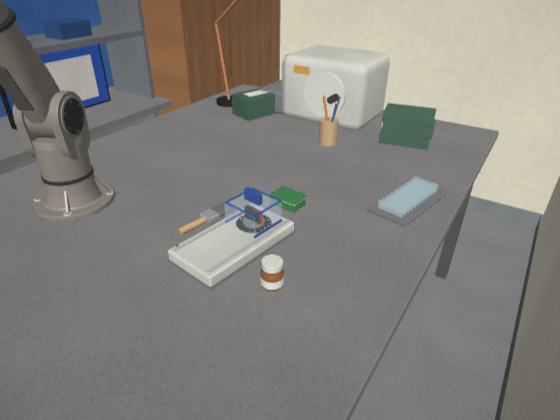

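The top view shows the console at about (298,252) px, with the guard and rib on its left end at (264,240). The jar is at (331,177), the box at (180,246) and the brush at (273,314). Up is +x, left is +y, and the console yaw is about -0.15 rad. The network positions agree with this. The scene view confirms the guard is closed over the knob. I'll move above the rib.

Emit:
carry_out --steps '[[[140,-150,0,0,0,0.12,1],[280,-300,0,0,0,0.25,1],[420,-450,0,0,0,0.4,1],[557,-598,0,0,0,0.506,1],[557,-598,0,0,0,0.506,1],[557,-598,0,0,0,0.506,1],[557,-598,0,0,0,0.506,1],[557,-598,0,0,0,0.506,1],[557,-598,0,0,0,0.506,1],[557,-598,0,0,0,0.506,1],[557,-598,0,0,0,0.506,1],[557,-598,0,0,0,0.506,1]]]'

```text
t: 2.2
position: [0.5153, 0.0844, 0.2457]
orientation: [0.0, 0.997, -0.076, 0.001]
force: [1.4, -0.9, 0.8]
width: 1.0
```

Emit:
carry_out --steps '[[[0,0,0,0,0,0,1],[0,0,0,0,0,0,1],[0,0,0,0,0,0,1],[0,0,0,0,0,0,1]]]'

```text
t: 2.7
position: [0.5144, 0.0811, 0.2454]
orientation: [0.0, 0.997, -0.077, 0.0]
force: [0.0, -0.5, -0.1]
width: 1.004
```

```bash
cat >> h.py <<'E'
def yaw():
    q=manip.state()['orientation'];m=R.from_quat([q[1],q[2],q[3],q[0]]).as_matrix();return m,np.arctan2(m[1,0],m[0,0])
def look(fn,names):
    s=manip.state();m,y=yaw();print('t',round(s['t'],2),'tcp',np.round(s['position'],4),'yaw',round(y,4),'j',np.round(s['joints'],2),'F',np.round(s['force'],1),'w',round(s['width'],3))
    im=manip.get_image('wrist');cv2.imwrite(fn,im['pixels'])
    for n in names:
        for d in manip.landmark_of('wrist',n)[:2]:
            p=world('wrist',im,d['position']);print(n,round(d['score'],2),np.round(p,4),'tool mm',np.round(1000*m.T@(p-s['position']),1))
    return im
E
python3 - <<'E'
from h import *
look('pics/w1.png',['console','guard_rib','knob_grip'])
im=manip.get_image('top');p=im['pixels'].astype(int)
mask=((p.min(2)>105)).astype(np.uint8);mask[:,:200]=0;mask[:,400:]=0;mask[:195]=0;mask[310:]=0
c=max(cv2.findContours(mask,0,2)[0],key=cv2.contourArea);r=cv2.minAreaRect(c);print(r)
E=im['extrinsics'];K=im['mtx']
def ray(u,v,z):
    d=E[:3,:3]@np.linalg.solve(K,[u,v,1]);o=E[:3,3];return o+d*(z-o[2])/d[2]
b=np.array([ray(*q,.035) for q in cv2.boxPoints(r)]);print(b.round(4),b.mean(0))
E
```

```text
t 2.7 tcp [0.5144 0.0811 0.2454] yaw -0.1537 j [ 0.17  0.19 -0.47  1.83  0.09  1.14 -2.05] F [ 0.  -0.5 -0.1] w 1.004
console 0.69 [0.5285 0.0773 0.    ] tool mm [ 14.5   1.5 245.3]
console 0.53 [ 0.5308  0.3221 -0.0026] tool mm [ -20.8 -240.8  247.8]
guard_rib 0.71 [0.5381 0.1472 0.1208] tool mm [ 13.3 -69.  124.6]
((254.99996948242188, 252.0), (113.99998474121094, 109.99998474121094), 90.0)
[[0.638  0.2828 0.035 ]
 [0.6451 0.0521 0.035 ]
 [0.4096 0.0482 0.035 ]
 [0.4031 0.2687 0.035 ]] [0.52393684 0.16295224 0.035     ]
```

View pics/w1.png

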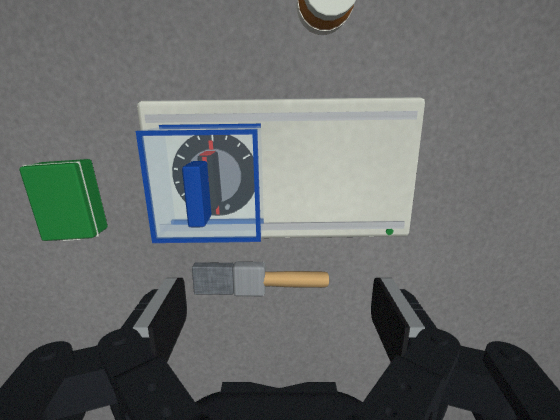

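The wrist view shows the rib at about (197,193), aligned with the image. The red pointer end is up near (210,148) and the long red mark is at (217,212), so the knob is near 3 rad. I'll compute the yaw from the console's deck corners.

```bash
python3 - <<'E'
from h import *
s=manip.state();m,y=yaw();im=manip.get_image('wrist');K=im['mtx']
T=np.eye(4);T[:3,:3]=m;T[:3,3]=s['position'];E=T@im['T_tool_cam']
def ray(u,v,z):
    d=E[:3,:3]@np.linalg.solve(K,[u,v,1]);o=E[:3,3];return o+d*(z-o[2])/d[2]
for a,b,z in(((138,101),(424,98),.035),((155,241),(410,234),.035),((424,98),(410,234),.035),((187,163),(209,160),.128)):
    A,B=ray(*a,z),ray(*b,z);print(A.round(4),B.round(4),'len',np.linalg.norm(A-B).round(4),'ang',np.arctan2(*(B-A)[[1,0]]).round(4)+np.pi/2)
c=np.mean([ray(*q,.035) for q in((138,101),(424,98),(155,241),(410,234))],0);print(c)
E
```

```text
[0.6221 0.206  0.035 ] [ 0.5823 -0.0729  0.035 ] len 0.2817 ang -0.14180367320510334
[0.4745 0.2298 0.035 ] [ 0.4395 -0.0558  0.035 ] len 0.2877 ang -0.12200367320510352
[ 0.5823 -0.0729  0.035 ] [ 0.4395 -0.0558  0.035 ] len 0.1438 ang 4.592896326794897
[0.5661 0.1446 0.128 ] [0.5658 0.1276 0.128 ] len 0.017 ang -0.017703673205103465
[0.5296299  0.07678889 0.035     ]
```

Emit:
carry_out --steps '[[[14,-68,20,0,0,-0.024,1],[14,-68,50,0,0,-0.024,1],[14,-68,90,0,0,-0.024,1],[14,-68,90,0,0,-0.024,1],[14,-68,90,0,0,-0.024,1]]]'

```text
t: 3.62
position: [0.5395, 0.148, 0.1566]
orientation: [-0.0, 0.998, -0.064, 0.001]
force: [0.2, -1.0, 0.5]
width: 0.998
```

```bash
python3 - <<'E'
from h import *
look('pics/w2.png',['guard_rib','console'])
E
```

```text
t 3.62 tcp [0.5395 0.148  0.1566] yaw -0.1276 j [ 0.05  0.35 -0.49  1.85  0.2   0.99 -2.22] F [ 0.2 -1.   0.5] w 0.998
guard_rib 0.93 [0.5366 0.1465 0.1195] tool mm [-2.7  1.8 37.1]
console 0.77 [ 0.5289  0.0773 -0.0011] tool mm [ -1.8  71.6 157.6]
```

View pics/w2.png

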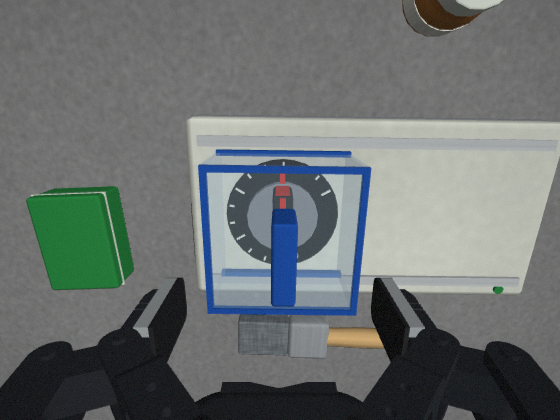

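The rib is centred between the fingers, running (273..298, 210..305). The pointer is at the top near (283,190), so q is about 3.1. I'll lower and grip.

Emit:
carry_out --steps '[[[-1,1,20,0,0,0,1],[-1,1,39,0,0,0,1],[-1,1,39,0,0,0,1],[-1,1,39,0,0,0,0.1],[-1,1,39,0,0,0,0.1],[-1,1,39,0,0,0,0.1],[-1,1,39,0,0,0,0.1],[-1,1,39,0,0,0,0],[-1,1,39,0,0,0,0],[-1,1,39,0,0,0,0]]]' --squeeze 30

```text
t: 5.03
position: [0.5375, 0.1456, 0.1167]
orientation: [0.001, 0.998, -0.064, -0.0]
force: [-1.7, -3.0, 5.1]
width: 0.157
```

Emit:
carry_out --steps '[[[0,15,0,0,0,0,0],[0,35,0,0,0,0,0],[0,55,0,0,0,0,0],[0,75,0,0,0,0,0],[0,95,0,0,0,0,0],[0,115,0,0,0,0,0],[0,130,0,0,0,0,0],[0,138,0,0,0,0,0],[0,139,0,0,0,0,0],[0,139,0,0,0,0,0],[0,139,0,0,0,0,0]]]'

```text
t: 6.4
position: [0.5181, 0.0085, 0.1167]
orientation: [0.0, 0.998, -0.064, -0.002]
force: [-6.2, -0.0, 7.9]
width: 0.156
```

Emit:
carry_out --steps '[[[0,0,0,0,0,0,0.6],[0,0,0,0,0,0,1],[0,0,0,0,0,0,1],[0,0,0,0,0,0,1],[0,0,-30,0,0,0,1],[0,0,-60,0,0,0,1],[0,-50,-60,0,0,0,1],[0,-100,-60,0,0,0,1],[0,-138,-60,0,0,0,1],[0,-138,-60,0,0,0,1],[0,-138,-60,0,0,0,1]]]'

```text
t: 7.78
position: [0.5373, 0.1451, 0.176]
orientation: [0.001, 0.998, -0.064, -0.0]
force: [0.0, -1.0, -0.3]
width: 0.999
```

```bash
python3 - <<'E'
from h import *
im=look('pics/w3.png',['guard_rib','console','knob_grip'])
E
```

```text
t 7.78 tcp [0.5373 0.1451 0.176 ] yaw -0.1274 j [ 0.08  0.33 -0.51  1.83  0.19  1.03 -2.21] F [ 0.  -1.  -0.3] w 0.999
guard_rib 0.91 [0.5158 0.0078 0.1219] tool mm [ -3.9 138.9  54.2]
console 0.97 [ 0.5293  0.0802 -0.0014] tool mm [  0.4  65.3 177.4]
knob_grip 0.93 [0.5405 0.1474 0.0662] tool mm [  2.9  -2.8 109.8]
```

View pics/w3.png

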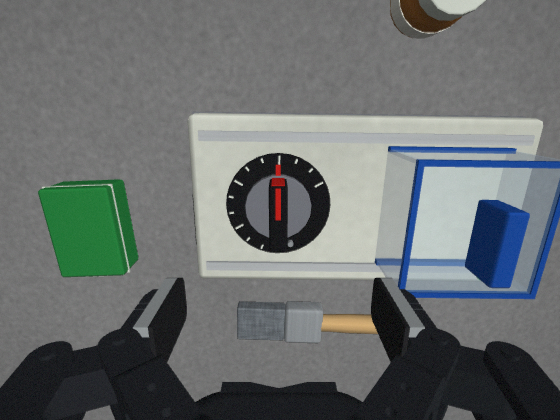

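The guard is aside and the dial is in clear view at (278,203). The ticks run clockwise from the bottom through left to upper right, so zero is at the bottom, on the -x side. The pointer is at the top, so q is about π. I'll grip the bar and turn it about π counter-clockwise, which is tool -z.

Emit:
carry_out --steps '[[[1,-1,40,0,0,0,1],[1,-1,80,0,0,0,1],[1,-1,112,0,0,0,1],[1,-1,112,0,0,0,1],[1,-1,112,0,0,0,0],[1,-1,112,0,0,0,0],[1,-1,112,0,0,0,0],[1,-1,112,0,0,0,0],[1,-1,112,0,0,0,0],[1,-1,112,0,0,0,0],[1,-1,112,0,0,0,0]]]' --squeeze 30

```text
t: 9.35
position: [0.5388, 0.1455, 0.0651]
orientation: [0.001, 0.998, -0.064, 0.0]
force: [-1.5, -2.9, 6.1]
width: 0.158
```

```bash
python3 - <<'E'
from h import *
s=manip.state();print(s['wrist_torque'],s['joints'],yaw()[1])
E
```

```text
[-0.4871751   0.32587094  0.03213143] [ 0.03238976  0.47415458 -0.46930264  1.91597983  0.28980307  0.81820146
 -2.29118132] -0.1277748948848719
```

Emit:
carry_out --steps '[[[0,0,0,0,0,-0.1,0],[0,0,0,0,0,-0.25,0],[0,0,0,0,0,-0.4,0],[0,0,0,0,0,-0.55,0],[0,0,0,0,0,-0.7,0],[0,0,0,0,0,-0.85,0],[0,0,0,0,0,-1.0,0],[0,0,0,0,0,-1.15,0],[0,0,0,0,0,-1.3,0],[0,0,0,0,0,-1.4,0],[0,0,0,0,0,-1.5,0],[0,0,0,0,0,-1.5,0]]]'

```text
t: 10.85
position: [0.5385, 0.1458, 0.0651]
orientation: [0.001, 0.774, 0.634, -0.001]
force: [-2.7, -2.5, 6.8]
width: 0.156
```

```bash
python3 - <<'E'
from h import *
s=manip.state();print(s['wrist_torque'],s['joints'],yaw()[1])
E
```

```text
[-0.46787009  0.55599733  0.04214859] [ 0.28983893  0.56116277 -0.81483505  1.90937802  0.52092329  0.89680105
 -0.98447398] 1.3726309037388227
```

Emit:
carry_out --steps '[[[0,0,0,0,0,-0.15,0],[0,0,0,0,0,-0.3,0],[0,0,0,0,0,-0.45,0],[0,0,0,0,0,-0.6,0],[0,0,0,0,0,-0.75,0],[0,0,0,0,0,-0.9,0],[0,0,0,0,0,-1.05,0],[0,0,0,0,0,-1.2,0],[0,0,0,0,0,-1.35,0],[0,0,0,0,0,-1.5,0],[0,0,0,0,0,-1.6,0],[0,0,0,0,0,-1.6,0]]]'

```text
t: 12.35
position: [0.5382, 0.1456, 0.0651]
orientation: [-0.0, 0.084, 0.996, -0.002]
force: [-4.0, -3.9, 9.1]
width: 0.154
```

```bash
python3 - <<'E'
from h import *
s=manip.state();print(s['wrist_torque'],s['joints'],yaw()[1],s['force'])
E
```

```text
[-0.72334685  0.74799271  0.06221972] [ 0.50501565  0.73466965 -1.15952403  1.90477975  0.78726332  1.05470142
  0.40526248] 2.9724880943396483 [-4.01594944 -3.87219466  9.08146693]
```

Emit:
carry_out --steps '[[[0,0,0,0,0,-0.04,0],[0,0,0,0,0,-0.07,0],[0,0,0,0,0,-0.08,0],[0,0,0,0,0,-0.08,0]]]'

```text
t: 12.85
position: [0.5382, 0.1455, 0.0652]
orientation: [-0.001, 0.047, 0.999, -0.001]
force: [-3.4, -2.3, 7.6]
width: 0.161
```

```bash
python3 - <<'E'
from h import *
s=manip.state();print(s['wrist_torque'],s['joints'],yaw()[1],s['force'])
E
```

```text
[-0.64867672  0.70793138 -1.02277554] [ 0.51281751  0.74484597 -1.17390413  1.90416793  0.7983495   1.06395632
  0.47240265] 3.0475246070301893 [-3.4000643  -2.29556323  7.57949439]
```

The wrist torque jumped to about -1 Nm, so the zero stop is reached. I'll release, lift and check.

Emit:
carry_out --steps '[[[0,0,0,0,0,0.04,0],[0,0,0,0,0,0.04,0.5],[0,0,0,0,0,0.04,1],[0,0,0,0,0,0.04,1],[0,0,0,0,0,0.04,1],[0,0,-40,0,0,0.04,1],[0,0,-80,0,0,0.04,1],[0,0,-112,0,0,0.04,1],[0,0,-112,0,0,0.04,1],[0,0,-112,0,0,0.04,1]]]'

```text
t: 14.1
position: [0.5381, 0.1463, 0.1755]
orientation: [-0.0, 0.064, 0.998, -0.0]
force: [-1.0, 0.1, -0.5]
width: 1.002
```

```bash
python3 - <<'E'
from h import *
im=look('pics/w4.png',['guard_rib','console','knob_grip'])
E
```

```text
t 14.1 tcp [0.5381 0.1463 0.1755] yaw 3.0128 j [ 0.6   0.61 -1.29  1.82  0.63  1.21  0.55] F [-1.   0.1 -0.5] w 1.002
guard_rib 0.82 [0.5162 0.0074 0.1207] tool mm [   3.8 -140.6   54.9]
console 0.9 [ 0.5275  0.0796 -0.0007] tool mm [  1.8 -67.3 176.3]
console 0.43 [ 0.3926  0.122  -0.0031] tool mm [141.  -42.6 178.8]
knob_grip 0.82 [0.5394 0.1474 0.0641] tool mm [ -1.3   1.4 111.4]
```

View pics/w4.png

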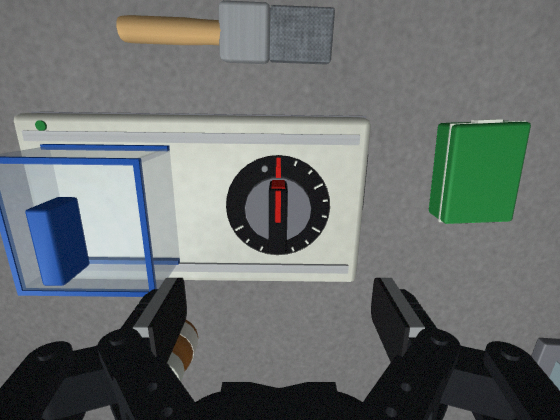

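The pointer at (278,185) lines up with the long red mark at (278,165), so the knob is at zero. Joint 3 is near its limit, so I'll unwind the wrist half a turn while going back over the rib.

Emit:
carry_out --steps '[[[0,-10,0,0,0,0.15,1],[0,-30,0,0,0,0.3,1],[0,-50,0,0,0,0.45,1],[0,-70,0,0,0,0.6,1],[0,-90,0,0,0,0.75,1],[0,-110,0,0,0,0.9,1],[0,-130,0,0,0,1.05,1],[2,-139,0,0,0,1.2,1],[2,-139,0,0,0,1.35,1],[2,-139,0,0,0,1.5,1],[2,-139,0,0,0,1.6,1],[2,-139,0,0,0,1.6,1]]]'

```text
t: 15.8
position: [0.5183, 0.0093, 0.1758]
orientation: [-0.0, 0.76, 0.65, -0.0]
force: [0.0, -0.6, -0.6]
width: 1.005
```

Emit:
carry_out --steps '[[[0,0,0,0,0,0.15,1],[0,0,0,0,0,0.3,1],[0,0,0,0,0,0.45,1],[0,0,0,0,0,0.6,1],[0,0,0,0,0,0.75,1],[0,0,0,0,0,0.9,1],[0,0,0,0,0,1.05,1],[0,0,0,0,0,1.2,1],[0,0,0,0,0,1.35,1],[0,0,0,0,0,1.5,1],[0,0,0,0,0,1.54,1],[0,0,0,0,0,1.54,1]]]'

```text
t: 17.3
position: [0.5184, 0.0094, 0.1759]
orientation: [0.0, 0.998, -0.062, -0.0]
force: [0.4, 0.3, -0.4]
width: 0.998
```

```bash
python3 - <<'E'
from h import *
im=look('pics/w5.png',['guard_rib','console','knob_grip'])
E
```

```text
t 17.3 tcp [0.5184 0.0094 0.1759] yaw -0.1249 j [ 0.47  0.29 -0.68  1.91  0.21  1.01 -1.99] F [ 0.4  0.3 -0.4] w 0.998
guard_rib 0.9 [0.522  0.0099 0.1205] tool mm [ 3.6 -1.  55.3]
console 0.61 [ 5.286e-01  7.850e-02 -3.000e-04] tool mm [  1.7 -69.9 176.2]
knob_grip 0.78 [0.5397 0.1497 0.0664] tool mm [   3.8 -141.9  109.5]
```

Emit:
carry_out --steps '[[[1,0,30,0,0,0.01,1],[1,0,59,0,0,0.01,1],[1,0,59,0,0,0.01,1],[1,0,59,0,0,0.01,0.1],[1,0,59,0,0,0.01,0.1],[1,0,59,0,0,0.01,0.1],[1,0,59,0,0,0.01,0],[1,0,59,0,0,0.01,0],[1,0,59,0,0,0.01,0],[1,0,59,0,0,0.01,0]]]' --squeeze 30

```text
t: 18.75
position: [0.52, 0.009, 0.1179]
orientation: [0.0, 0.998, -0.069, 0.0]
force: [-2.0, -0.7, 5.0]
width: 0.157
```

Emit:
carry_out --steps '[[[0,-15,0,0,0,0,0],[0,-35,0,0,0,0,0],[0,-55,0,0,0,0,0],[0,-75,0,0,0,0,0],[0,-95,0,0,0,0,0],[0,-115,0,0,0,0,0],[0,-130,0,0,0,0,0],[0,-137,0,0,0,0,0],[0,-139,0,0,0,0,0],[0,-139,0,0,0,0,0],[0,-139,0,0,0,0,0]]]'

```text
t: 20.12
position: [0.5393, 0.1454, 0.1179]
orientation: [0.001, 0.998, -0.069, 0.0]
force: [-0.7, -3.8, 7.7]
width: 0.155
```

Emit:
carry_out --steps '[[[0,-2,0,0,0,0,0],[0,-2,0,0,0,0,0],[0,-2,0,0,0,0,0]]]'

```text
t: 20.5
position: [0.5393, 0.1454, 0.1179]
orientation: [0.002, 0.998, -0.07, -0.0]
force: [-1.4, -6.0, 9.8]
width: 0.157
```

Emit:
carry_out --steps '[[[0,0,0,0,0,0,0.5],[0,0,0,0,0,0,1],[0,0,0,0,0,0,1],[0,0,0,0,0,0,1],[0,0,-40,0,0,0,1],[0,0,-90,0,0,0,1],[-20,60,-110,0,0,0,1],[-20,60,-110,0,0,0,1],[-20,60,-110,0,0,0,1]]]'

```text
t: 21.62
position: [0.5108, 0.092, 0.2272]
orientation: [-0.0, 0.998, -0.069, 0.0]
force: [0.8, -0.3, 0.0]
width: 1.001
```

```bash
python3 - <<'E'
from h import *
im=look('pics/w6.png',['guard_rib','console','knob_grip','slide_box','jar','brush'])
cv2.imwrite('pics/w6c.png',cv2.resize(im['pixels'][80:270,100:350],None,fx=3,fy=3))
E
```

```text
t 21.62 tcp [0.5108 0.092  0.2272] yaw -0.138 j [ 0.36  0.23 -0.71  1.85  0.17  1.12 -2.13] F [ 0.8 -0.3  0. ] w 1.001
guard_rib 0.69 [0.539  0.1489 0.1199] tool mm [ 20.  -60.2 107.3]
console 0.93 [ 5.294e-01  8.080e-02 -1.000e-04] tool mm [ 19.8   8.5 227.4]
slide_box 0.7 [5.312e-01 3.241e-01 4.000e-04] tool mm [ -11.8 -232.6  226.9]
brush 0.76 [0.3943 0.1215 0.0013] tool mm [-119.5  -13.1  225.9]
brush 0.23 [ 5.317e-01  3.230e-01 -5.000e-04] tool mm [ -11.2 -231.6  227.8]
```

View pics/w6c.png

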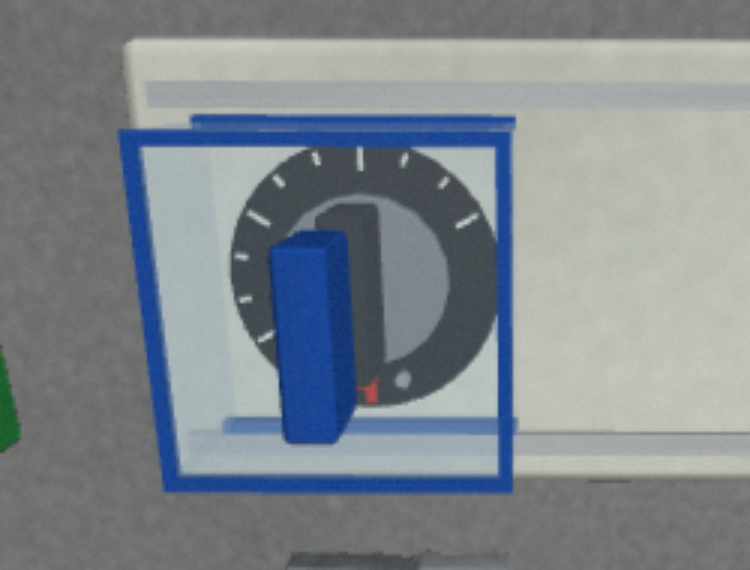

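The guard is closed: its position is back at the starting reading and didn't change when I pushed it against the stop. The pointer meets the red mark at (370,390) in the crop. The bystanders haven't moved and the gripper is clear, so I'm handing in.

```bash
python3 -c "
from cell import manip
print(manip.close_job())"
```

```text
the job is handed in; nothing more can be done
None
```

The job is done and handed in at about 22 s of the 72 s allowed; the hand-in reports no verdict.

- **Guard opened:** I slid the guard about 138 mm aside by its rib, past the 128 mm needed.
- **Knob:** I turned it about 3.15 rad counter-clockwise. The wrist torque jumped to about 1 Nm at the zero stop. The pointer lined up with the long red mark before I closed the guard, and still met it through the closed guard.
- **Guard closed:** The rib returned to within about 2 mm of where it was first gripped, and pushing further did not move it.
- **End state:** The gripper is open and about 110 mm above the rib-grip height, with the wrist force near zero.
- **Bystanders:** The network put the slide box and brush within about 4 mm of their starting positions. I did not re-measure the jar: it was not reported in the last wrist picture, but the arm never came near it.

No check failed or disagreed.

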